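Slide the tall ink crate home into its bay

TASK

Push the tall crate of ink bottles across the table into the low wooden bay beside it until it is fully home, flat against the bay's back rail. Push it with the fingers low down on its dark plinth only, so that it slides upright and never rocks or lifts; keep off the crate's upper part and leave the mug, ink pot and paperweight where they stand. Leave the crate standing there and draw the hand clear.

Things in the scene. Friction and masses are not known exactly. Their poses are not given: they have to be found in the camera images.
- crate: tall loose crate, heavy: 1.2 to 2 kg (15 N slides it), 190 mm tall. Its lowest 55 mm is a dark plinth, a block 105 mm along x by 130 mm along y: the part to push. Origin at the centre of the underside, z up; x points into the bay, so the face to push is the flat one at x = -52.5 mm, turned away from the bay. It slides on the table; pushed higher than about 75 mm up it tips
- crate_upper: upper part of the same crate, fixed on the plinth: pale plywood with ink bottles in its top, 78 mm along x by 104 mm along y by 135 mm tall, set back 13 mm from the plinth's faces. Origin at the centre of its underside, 55 mm above the table; axes as the crate's. Not to be touched
- bay: low wooden bay fixed to the table left of the crate, mouth towards it, no floor. Its origin is where the crate's origin lies when home, with the same axes: x from the mouth to the back rail, y across. Back rail 45 mm tall, inner face at x = +52.5 mm. Side rails 28 mm tall, 16 mm thick, inner faces at y = +-75 mm from x = -50 mm to the back: 10 mm free each side of the crate
- bay_mouth (a point): middle of the bay's mouth at table height, 88 mm before the bay's origin, axes as the bay's. 28 mm tall guides flare from the side rails out to the mouth, about 200 mm wide. The crate starts before it, its centre 180 to 260 mm short of home, up to 20 mm to one side and turned up to 0.15 rad from the bay
- mug: white mug, 90 mm tall, 76 mm across, with a handle; bystander; origin at the centre of its underside
- inkpot: small ink jar with a black cap, 60 mm tall, 54 mm across; bystander; origin at the centre of its underside
- paperweight: brass paperweight with a small knob, 50 mm tall, 60 mm across; bystander; origin at the centre of its underside
There are look-alikes about, which are no part of the job. Several things look just like the crate: the one meant starts farthest to the robot's left.

How it is judged:
On the way:
1. the fingers push the crate's plinth as the crate enters the bay (contact force between the fingers and crate above 1 N and x of crate in the frame of bay above -0.08 m and y of crate in the frame of bay between -0.03 and 0.03 m), for 0.1 s.
At the end, for the whole second after the job is handed in: The crate stands upright and still in the bay, its origin within 8 mm of home along the bay and 14 mm across, square to the back rail within 0.07 rad; mug, ink pot and paperweight are within 20 mm of where they stood (x of crate in the frame of bay between -0.008 and 0.006 m and y of crate in the frame of bay between -0.014 and 0.014 m and angle between the x axis of crate and the x axis of bay, either way round below 0.07 rad and angle between crate's own z axis and vertical below 0.03 rad and height (world z) of crate below 0.004 m and linear speed of crate below 0.01 m/s and distance of each of mug, inkpot, paperweight from where it was at the start of the episode below 0.02 m); the robot touches nothing.
It fails at once if the crate rocks or tips (over 0.1 rad) (angle between crate's own z axis and vertical above 0.1 rad).
It fails at once if the crate is lifted (over 10 mm) (height (world z) of crate above 0.01 m).
It fails at once if the robot touches the crate's upper part (over 2 N) (contact force between any of the fingers, the arm and crate_upper above 2 N).
It fails at once if a bystander is pushed, lifted or knocked over (distance of any of mug, inkpot, paperweight from where it was at the start of the episode above 0.02 m or angle between any of mug, inkpot, paperweight's own z axis and vertical above 0.4 rad).
It also fails if it takes over 50 s, if anything falls off the work surface, if the arm or the gripper's body presses on something with over 40 N, if the wrist force passes 120 N, or if a joint passes its speed limit or range.

ROBOT

A 7-joint arm with a two-finger parallel gripper is mounted at the origin on the work surface. World frame = base frame: x ahead of the robot, y to its left, z up, the work surface at z = 0. Lengths are in m, angles in rad, forces in N, time in s.
With the tool pointing down it reaches from about 0.425 to 0.925 m from the base axis. Payload 6.8 kg.
Tool frame: the origin (TCP) lies on the centre line of the jaws, within the pads' length; the fingertips stand bot.tip_reach ahead of it and the grasp point (between the pads) lies 3 mm ahead of it (bot.tip_reach is the distance from the TCP to the fingertips, in m); z points along the fingers, y is the line along which they close (so a half turn about z gives the same grasp; the last joint's range is limited). The gripper opens to 85 mm and grips with 20 to 120 N. Pads are 22 mm wide; open, the fingers measure 114 mm over their backs; the gripper's body (76 mm by 85 mm) begins 54 mm behind the grasp point. The pads swing forward as they close: fully open they stand 13 mm farther back than shut.
Start: joints at [1.04, 0.477, 0.022, 1.555, -0.011, 1.109, -0.083], TCP at [0.277, -0.616, 0.253] pointing down, gripper open.
Joint ranges: [-2.96, 2.96], [-0.34, 2.1], [-1.41, 1.46], [0.24, 2.44], [-1.37, 4.51], [0.17, 1.92], [-2.96, 2.96]. Speed limits (rad/s): [2.39, 2.39, 3.14, 3.14, 3.14, 3.14, 3.14].

INTERFACE

Orientations are given as a unit quaternion [w, x, y, z].
In Python, from station import bot gives the robot as it stands.
- The arm moves only by the tool jog_arm, never from a script. Its argument "deltas" is a list of rows, each a list of 7 numbers: the shift along the world's x, y, z in m, then the turn, a rotation vector about the world's x, y, z in rad, then the opening, from 0 (shut) to 1 (fully open). In form: [[x, y, z, rx, ry, rz, grip], ...]. A call has 1 to 10 rows; each row shifts and turns the commanded pose from where the row before left it; what a row does not reach is not made up. A row lasts 1/10 s, in which the tool goes at most 50 mm and 8.59 degrees, less where a joint would pass 70% of its speed; a pose out of reach is approached as far as the arm can. A call with a gripper value outside its range is refused whole. The fingers move at their own pace and stop on an object; "newtons" is the grip in N (left out, the last holds). Time passes only in rows, so rows that do not move let the fingers close. It gives the time, the measured TCP pose, the force, the opening and the grip force at its end, in the units of the state.
- bot.get_obs(): the state, without advancing time (a new reading comes with each control period).
- bot.read_camera(name): name is "side" or "top"; returns a dict with "img" (400x640x3 uint8, red, green, blue), "K" (3x3 intrinsics, pixels), "dist_coeffs" ([k1, k2, p1, p2, k3] as OpenCV has them; the pictures are not rectified), "eye" and "attitude" of the camera in the world. Camera axes: x right, y down, z forward; pixel columns grow to the right and rows downward; lengths in m; the calibration is good to about 2 mm. A picture is of the moment at which its call begins. There is no depth.
- bot.hand_in(): hands the job in; it is judged then, once.
The state is a dict: "t": time; "q": joint angles; "joint_vel": joint speeds; "joint_torque": joint torques, N m; "eef_pos": TCP position; "tool_rot": TCP orientation; "contact_force": force on the tool from outside, world axes, zero at the start; "torque": the same for the moment, N m; "gripper_width": opening from 0.0 (shut) to 1.0 (fully open); "grasp_force": force on a finger pad.
Only numpy, scipy, OpenCV 4.12 (cv2) and the standard library are available. Lean on these libraries where they do the work, as an engineer would, in place of code of your own. Each camera call takes 0.05 s, during which the arm holds its last target. There are 200 camera calls.

## Working session

There is one attempt and no reset: what is moved stays moved. The work goes in short steps, Python scripts to look and compute and a tool call to move; the robot and the scene stay as the last step left them, time stands still between calls to the robot, and variables do not carry over. Pictures are saved under pics/ and viewed, at most 10 in all, crops included, and the job is handed in when it is done.

Besides the shell and the picture viewer there is one more tool, called by a JSON object that holds its "api" and its "payload". jog_arm: Moves the arm, as the interface text tells. Its arguments: {"type":"object","properties":{"deltas":{"type":"array"},"newtons":{"type":"number"}},"required":["deltas"]}

```bash
mkdir -p pics
cat > h.py <<'E'
import cv2,numpy as np
from station import bot
from scipy.spatial.transform import Rotation as R
def rot(a):
    a=np.array(a,float)
    return a if a.shape==(3,3) else R.from_quat(a[[1,2,3,0]]).as_matrix()
def cast(c,uv,z):
    p=cv2.undistortPoints(np.array(uv,float).reshape(-1,1,2),c["K"],np.array(c["dist_coeffs"],float)).reshape(-1,2)
    d=np.c_[p,np.ones(len(p))]@rot(c["attitude"]).T
    e=np.array(c["eye"]); return e+d*((z-e[2])/d[:,2])[:,None]
E
python3 - <<'E'
from h import *
for n in("top","side"):
    c=bot.read_camera(n);cv2.imwrite(f"pics/{n}0.png",c["img"][...,::-1]);print(n,c["eye"],rot(c["attitude"]).round(3).tolist(),np.array(c["K"]).tolist())
o=bot.get_obs();print(o["t"],o["eef_pos"],o["tool_rot"],bot.tip_reach)
E
```

```text
top [0.52892905 0.02921979 0.80069826] [[0.005, -0.995, 0.102], [-1.0, -0.004, 0.009], [-0.008, -0.102, -0.995]] [[397.7003818791699, 0.0, 322.19625506954696], [0.0, 397.7003818791699, 198.24724050627995], [0.0, 0.0, 1.0]]
side [0.06940473 0.71479143 0.74484423] [[-0.792, -0.377, 0.48], [-0.61, 0.507, -0.609], [-0.014, -0.775, -0.631]] [[491.46797465560445, 0.0, 318.4796541401345], [0.0, 491.46797465560445, 192.84013420949944], [0.0, 0.0, 1.0]]
0.1 [ 0.2767281  -0.61511919  0.25243878] [-7.90811763e-04  9.77742500e-01  2.09806867e-01 -2.36937318e-04] 0.022
```

View pics/top0.png

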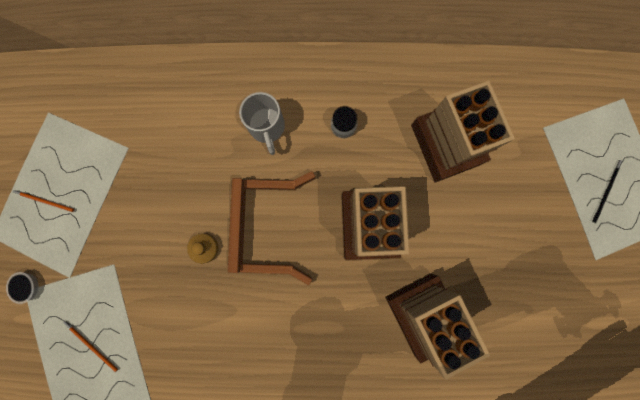

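View pics/side0.png

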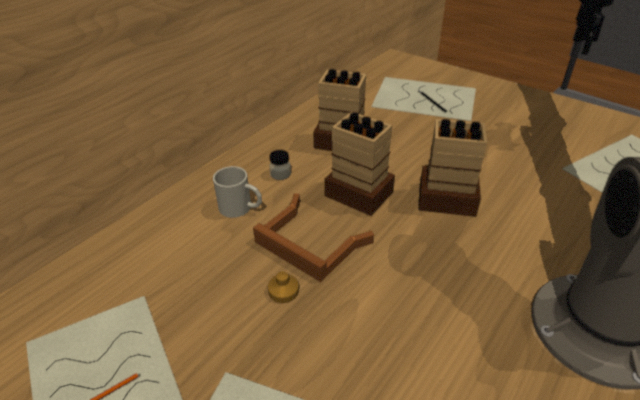

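Top view: three crates look alike, at about (380,222), (462,132) and (437,325). Left in the image is +y, the robot's left, so the one at (380,222) is meant: it is farthest left and stands before the bay's mouth (310,180)–(312,280). The mug is at (260,118), ink pot (344,121) and paperweight (203,248). The side view agrees, with the crate at (360,165) right behind the bay. I'll confirm with one enlarged crop.

Run:
```python
import cv2
i=cv2.imread("pics/top0.png")[150:300,215:430]
i=cv2.convertScaleAbs(i,alpha=1.6,beta=10)
cv2.imwrite("pics/crop1.png",cv2.resize(i,None,fx=3.6,fy=3.6,interpolation=cv2.INTER_CUBIC))
i=cv2.imread("pics/side0.png")[100:290,240:400]
i=cv2.convertScaleAbs(i,alpha=1.6,beta=10)
cv2.imwrite("pics/crop2.png",cv2.resize(i,None,fx=3,fy=3,interpolation=cv2.INTER_CUBIC))
```

```text
(no output)
```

View pics/crop1.png

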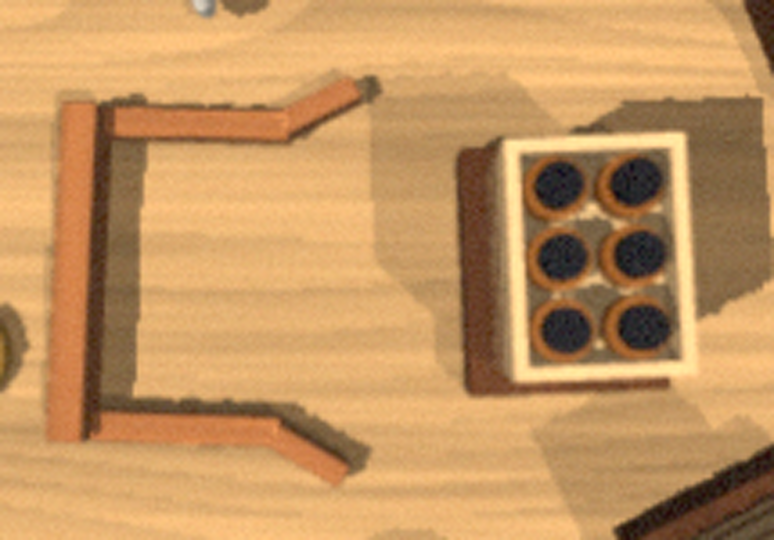

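View pics/crop2.png

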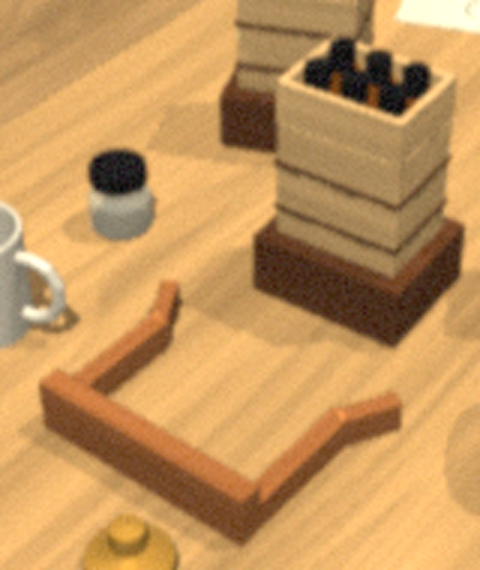

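The crop confirms it: the crate's rim corners are near (503,138), (685,132), (696,374) and (515,382) in crop pixels, straight before the bay's mouth and clear of the other two. Next I compute the poses from these points.

Run:
```python
from h import *
T=bot.read_camera("top");S=bot.read_camera("side")
t=lambda l:(np.array(l,float)+.5)/3.6-.5+[215,150]
s=lambda l:(np.array(l,float)+.5)/3-.5+[240,100]
A=lambda v:np.arctan2(v[1],v[0])
b=cast(T,t([[98,103],[86,440]]),.045);print("back",b.round(4).tolist(),"ang",A(b[0]-b[1])+np.pi/2)
u=cast(T,t([[115,138],[287,140],[100,410],[278,417]]),.028);print("rails",u.round(4).tolist(),A(u[0]-u[1]),A(u[2]-u[3]))
r=cast(T,t([[503,138],[685,132],[696,374],[515,382]]),.19);print("rim",r.round(4).tolist(),r.mean(0),A(r[0]-r[1]),A(r[3]-r[2]),A(r[0]-r[3])+np.pi/2,A(r[1]-r[2])+np.pi/2)
p=cast(S,s([[256,233],[396,295],[463,222]]),.055);print("plinth side",p.round(4).tolist())
p=cast(S,s([[43,383],[245,503]]),.045);print("backrail outer top, side",p.round(4).tolist())
p=cast(T,t([[460,150],[467,393]]),.055);print("plinth front top",p.round(4).tolist())
hs=cast(T,[[418,120],[440,180],[388,298],[418,362],[344,121],[316,174]],.055);print("others",hs.round(3).tolist())
m=T["img"];
```

```text
back [[0.6446, 0.1913, 0.045], [0.4659, 0.1934, 0.045]] ang 1.5586839012514733
rails [[0.6279, 0.185, 0.028], [0.6272, 0.0908, 0.028], [0.4806, 0.1899, 0.028], [0.4778, 0.0939, 0.028]] 1.5626245304304476 1.5416962982892786
rim [[0.6078, -0.015, 0.19], [0.6108, -0.0936, 0.19], [0.5073, -0.0968, 0.19], [0.5038, -0.0199, 0.19]] [ 0.55740759 -0.05634076  0.19      ] 1.608697478180368 1.6162375084021716 1.6173386802515013 1.602034429102184
plinth side [[0.6167, -0.0046, 0.055], [0.4897, -0.006, 0.055], [0.4962, -0.1116, 0.055]]
backrail outer top, side [[0.6401, 0.21, 0.045], [0.4604, 0.2142, 0.045]]
plinth front top [[0.6188, -0.0022, 0.055], [0.4925, -0.0059, 0.055]]
others [[0.759, -0.149, 0.055], [0.641, -0.188, 0.055], [0.421, -0.087, 0.055], [0.303, -0.142, 0.055], [0.755, -0.005, 0.055], [0.652, 0.048, 0.055]]
```

{"api": "jog_arm", "payload": {"deltas": [[0,0,0.03,0,0,0.119,0.8],[0,0,0.03,0,0,0.119,0.8],[0.02,0.02,0,0,0,0.119,0.8],[0.02,0.02,0,0,0,0.119,0.8],[0.02,0.03,0,0,0,0.119,0.8],[0.02,0.03,0,0,0,0.119,0.8],[0.02,0.03,0,0,0,0.119,0.8],[0.02,0.03,0,0,0,0.119,0.8],[0.02,0.03,0,0,0,0.119,0.8],[0.02,0.03,0,0,0,0.119,0.8]]}}

```text
t: 1.2
eef_pos: [0.4375, -0.3942, 0.3132]
tool_rot: [-0.0, 0.69, 0.723, -0.0]
contact_force: [0.3, 0.6, 0.2]
gripper_width: 0.803
grasp_force: 0.0
```

{"api": "jog_arm", "payload": {"deltas": [[0.02,0.03,0,0.13,0.005,0,0.8],[0.02,0.03,0,0.13,0.005,0,0.8],[0.02,0.03,0,0.13,0.005,0,0.8],[0.02,0.03,0,0.13,0.005,0,0.8],[0.02,0.03,0,0,0,0,0.8],[0.02,0.02,0,0,0,0,0.8],[0,0.02,0,0,0,0,0.8],[0,0,0,0,0,0,0.8],[0,0,0,0,0,0,0.8],[0,0,0,0,0,0,0.8]]}}

```text
t: 2.2
eef_pos: [0.5561, -0.2073, 0.3133]
tool_rot: [-0.185, 0.67, 0.697, 0.178]
contact_force: [0.5, -0.1, -0.1]
gripper_width: 0.798
grasp_force: 0.0
```

```bash
cat > st.py <<'E'
from h import *
def st():
    o=bot.get_obs();M=rot(o["tool_rot"])
    print("t%.1f"%o["t"],"p",o["eef_pos"].round(4),"F",np.array(o["contact_force"]).round(1),"g",o["gripper_width"],"ytool ang %.3f"%np.arctan2(M[1,1],M[0,1]),"z",M[:,2].round(3),"q",np.array(o["q"]).round(2))
E
python3 -c "
from st import *
st()
c=bot.read_camera('side');cv2.imwrite('pics/side1.png',c['img'][...,::-1])"
```

```text
t2.2 p [ 0.5561 -0.2073  0.3133] F [ 0.5 -0.1 -0.1] g 0.7984754672032438 ytool ang 0.039 z [-0.018  0.496 -0.868] q [ 0.78  0.48 -0.43  1.53 -0.28  1.39  0.49]
```

View pics/side1.png

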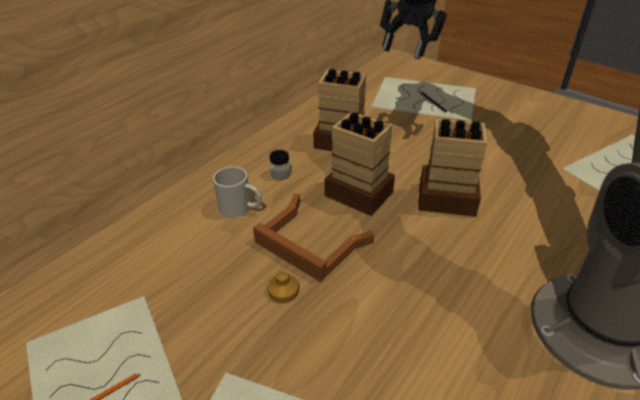

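The hand is tilted and pointing towards the bay, with its fingers at (385–435,45), behind and above the crate at (360,165). I descend behind it.

{"api": "jog_arm", "payload": {"deltas": [[0.002,0,-0.035,0,0,0,0.8],[0,0,-0.035,0,0,0,0.8],[0,0,-0.035,0,0,0,0.8],[0,0,-0.035,0,0,0,0.8],[0,0,-0.035,0,0,0,0.8],[0,0,-0.035,0,0,0,0.8],[0,0,-0.03,0,0,0,0.8],[0,0,-0.025,0,0,0,0.8],[0,0,-0.015,0,0,0,0.8],[0,0,0,0,0,0,0.8]]}}

```text
t: 3.25
eef_pos: [0.5575, -0.2061, 0.0314]
tool_rot: [-0.187, 0.669, 0.697, 0.178]
contact_force: [0.3, 0.3, 0.5]
gripper_width: 0.801
grasp_force: 0.0
```

```bash
python3 -c "
from st import *
st()
a=bot.read_camera('side')['img'][20:270,240:490];b=bot.read_camera('top')['img'][100:350,300:550]
cv2.imwrite('pics/d2.png',cv2.resize(cv2.convertScaleAbs(np.hstack([a,b])[...,::-1],alpha=1.5,beta=10),None,fx=1.6,fy=1.6))"
```

```text
t3.2 p [ 0.5575 -0.2061  0.0314] F [0.3 0.3 0.5] g 0.8008138426114537 ytool ang 0.040 z [-0.021  0.498 -0.867] q [ 0.75  0.81 -0.4   1.69 -0.22  0.94  0.62]
```

View pics/d2.png

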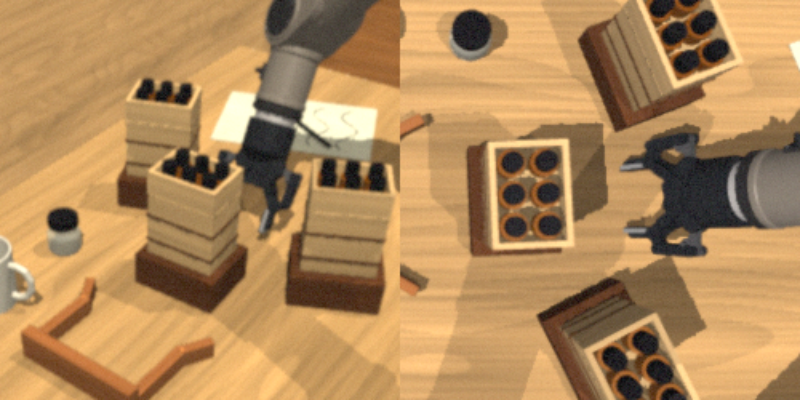

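The fingers are down between the two other crates, centred behind the plinth and clear of everything. I advance slowly to contact.

{"api": "jog_arm", "payload": {"deltas": [[0,0.015,0,0,0,0,0.8],[0,0.015,0,0,0,0,0.8],[0,0.015,0,0,0,0,0.8],[0,0.013,0,0,0,0,0.8],[0,0.006,0,0,0,0,0.8],[0,0.005,0,0,0,0,0.8],[0,0.005,0,0,0,0,0.8],[0,0.005,0,0,0,0,0.8],[0,0.005,0,0,0,0,0.8],[0,0,0,0,0,0,0.8]]}}

```text
t: 4.35
eef_pos: [0.5592, -0.1232, 0.0332]
tool_rot: [-0.184, 0.669, 0.697, 0.178]
contact_force: [0.8, -3.5, 0.7]
gripper_width: 0.798
grasp_force: 1.7
```

{"api": "jog_arm", "payload": {"deltas": [[0,0.006,0,0,0,0,0.8],[-0.001,0.008,0,0,0,-0.006,0.8],[-0.001,0.008,0,0,0,-0.006,0.8],[-0.001,0.008,0,0,0,-0.006,0.8],[-0.001,0.008,0,0,0,-0.006,0.8],[-0.001,0.008,0,0,0,-0.006,0.8],[-0.001,0.008,0,0,0,-0.006,0.8],[-0.001,0.008,0,0,0,-0.006,0.8],[-0.001,0.008,0,0,0,-0.006,0.8],[0,0,0,0,0,0,0.8]]}}

```text
t: 5.35
eef_pos: [0.5519, -0.0529, 0.0333]
tool_rot: [-0.179, 0.686, 0.681, 0.183]
contact_force: [2.2, -3.7, -0.9]
gripper_width: 0.802
grasp_force: 1.7
```

```bash
python3 -c "
from st import *
st()
a=bot.read_camera('side')['img'][50:300,200:450];b=bot.read_camera('top')['img'][130:310,215:440]
cv2.imwrite('pics/s3.png',a[...,::-1])
cv2.imwrite('pics/t3.png',cv2.resize(cv2.convertScaleAbs(b[...,::-1],alpha=1.6,beta=10),None,fx=3.3,fy=3.3,interpolation=cv2.INTER_CUBIC))"
```

```text
t5.3 p [ 0.5519 -0.0529  0.0333] F [ 2.2 -3.7 -0.9] g 0.8017910269694669 ytool ang -0.009 z [ 0.008  0.495 -0.869] q [ 0.6   0.74 -0.47  1.9  -0.31  0.7   0.47]
```

View pics/t3.png

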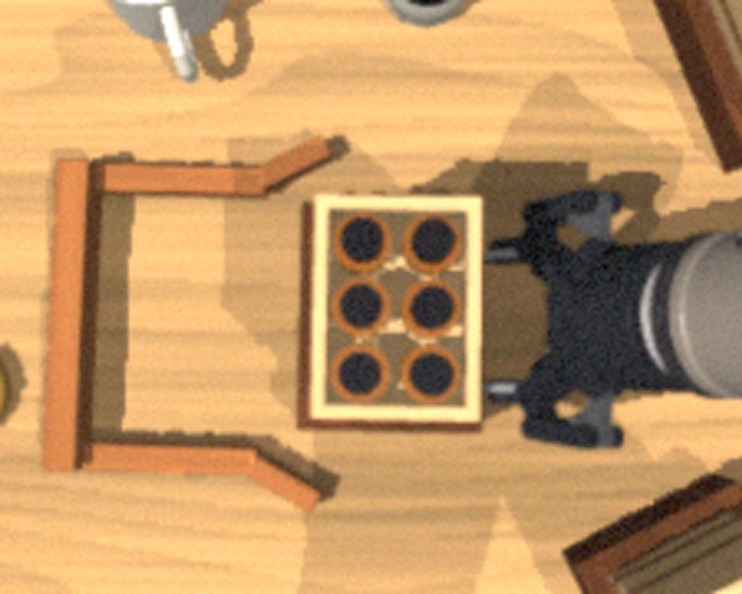

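The crate is square and at the mouth: rim corners at crop (314,196), (482,197), (481,422) and (311,418), with both fingers on its face near (490,250) and (490,390).

```bash
python3 -c "
from h import *
T=bot.read_camera('top')
t=lambda l:(np.array(l,float)+.5)/3.3-.5+[215,130]
r=cast(T,t([[314,196],[482,197],[481,422],[311,418]]),.19);A=lambda v:np.arctan2(v[1],v[0])
c=r.mean(0);print(c.round(4),A(r[0]-r[1]+r[3]-r[2]),A(r[0]-r[3]+r[1]-r[2])+np.pi/2)
d=np.array([.016,1]);w=c[:2]-[.5535,.14];print('bay x',w@d,'y',w@[-1,.016])"
```

```text
[0.5538 0.0149 0.19  ] 1.5605915689298748 1.5640395457115588
bay x -0.12511072303419013 y -0.002297870790339144
```

{"api": "jog_arm", "payload": {"deltas": [[0,0.009,0,0,0,0,0.8],[0,0.011,0,0,0,0,0.8],[0,0.011,0,0,0,0,0.8],[0,0.011,0,0,0,0,0.8],[0,0.011,0,0,0,0,0.8],[0,0.011,0,0,0,0,0.8],[0,0.011,0,0,0,0,0.8],[0,0.011,0,0,0,0,0.8],[0,0.011,0,0,0,0,0.8],[0,0.009,0,0,0,0,0.8]]}}

```text
t: 6.5
eef_pos: [0.5515, 0.0527, 0.0331]
tool_rot: [-0.18, 0.686, 0.681, 0.183]
contact_force: [-0.6, -9.5, 3.8]
gripper_width: 0.795
grasp_force: 4.9
```

{"api": "jog_arm", "payload": {"deltas": [[0,0.005,0,0,0,0,0.8],[0,0.004,0,0,0,0,0.8],[0,0.003,0,0,0,0,0.8],[0,0.003,0,0,0,0,0.8],[0,0.001,0,0,0,0,0.8]]}}

```text
t: 7.0
eef_pos: [0.5514, 0.0684, 0.0331]
tool_rot: [-0.18, 0.686, 0.681, 0.183]
contact_force: [0.3, -9.6, 3.9]
gripper_width: 0.802
grasp_force: 4.9
```

Home is expected near TCP y ≈ 0.072, so I creep until the force rises.

{"api": "jog_arm", "payload": {"deltas": [[0,0.002,0,0,0,0,0.8],[0,0.002,0,0,0,0,0.8],[0,0,0,0,0,0,0.8]]}}

```text
t: 7.3
eef_pos: [0.5516, 0.0723, 0.0332]
tool_rot: [-0.18, 0.686, 0.681, 0.183]
contact_force: [1.2, -8.8, 3.6]
gripper_width: 0.801
grasp_force: 4.1
```

{"api": "jog_arm", "payload": {"deltas": [[0,0.002,0,0,0,0,0.8],[0,0.001,0,0,0,0,0.8],[0,0,0,0,0,0,0.8]]}}

```text
t: 7.6
eef_pos: [0.5516, 0.0729, 0.033]
tool_rot: [-0.179, 0.687, 0.68, 0.182]
contact_force: [-2.5, -17.1, 11.1]
gripper_width: 0.798
grasp_force: 8.3
```

{"api": "jog_arm", "payload": {"deltas": [[0,0.001,0,0,0,0,0.8],[0,0.001,0,0,0,0,0.8],[0,0,0,0,0,0,0.8]]}}

```text
t: 7.9
eef_pos: [0.5517, 0.073, 0.0327]
tool_rot: [-0.178, 0.688, 0.68, 0.182]
contact_force: [-4.3, -21.4, 11.7]
gripper_width: 0.8
grasp_force: 10.8
```

```bash
python3 -c "
from st import *
st()
b=bot.read_camera('top')['img'][130:310,180:405]
cv2.imwrite('pics/t4.png',cv2.resize(cv2.convertScaleAbs(b[...,::-1],alpha=1.6,beta=10),None,fx=3.3,fy=3.3,interpolation=cv2.INTER_CUBIC))"
```

```text
t7.9 p [0.5517 0.073  0.0327] F [ -4.3 -21.4  11.7] g 0.7996036032859939 ytool ang -0.012 z [ 0.008  0.492 -0.871] q [ 0.42  0.71 -0.51  1.97 -0.36  0.55  0.32]
```

View pics/t4.png

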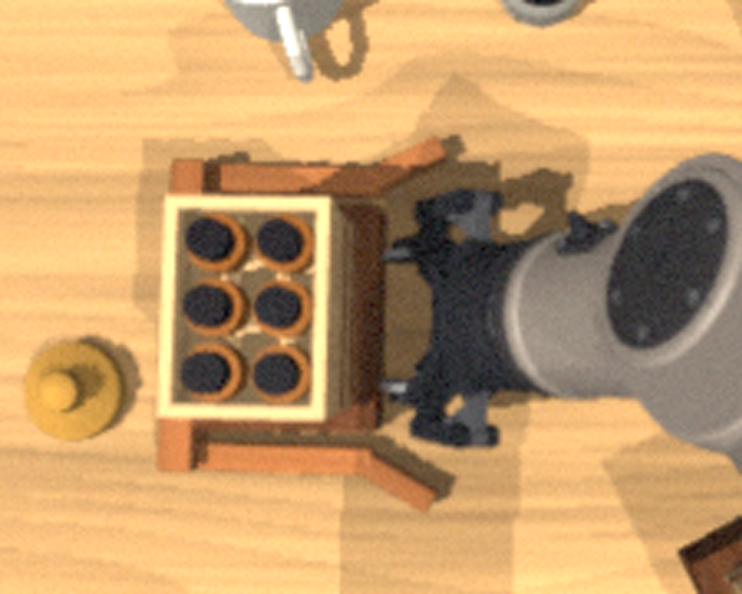

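The crate sits in the bay against the back rail: rim at crop (165,196)–(328,418), with the force risen and the tool stalled at y = 0.073. I draw the hand back and lift clear.

{"api": "jog_arm", "payload": {"deltas": [[0,-0.004,0,0,0,0,0.8],[0,-0.01,0,0,0,0,0.8],[0,-0.02,0,0,0,0,0.8],[0,-0.025,0,0,0,0,0.8],[0,-0.025,0,0,0,0,0.8],[0,-0.025,0,0,0,0,0.8],[0,-0.02,0,0,0,0,0.8],[0,-0.01,0.02,0,0,0,0.8],[0,0,0.03,0,0,0,0.8],[0,0,0.03,0,0,0,0.8]]}}

```text
t: 8.95
eef_pos: [0.5502, -0.0593, 0.1138]
tool_rot: [-0.182, 0.685, 0.681, 0.183]
contact_force: [1.0, -0.3, 0.7]
gripper_width: 0.801
grasp_force: 0.0
```

{"api": "jog_arm", "payload": {"deltas": [[0,0,0.03,0,0,0,0.8],[0,0,0.03,0,0,0,0.8],[0,0,0.03,0,0,0,0.8],[0,0,0.03,0,0,0,0.8],[0,0,0.03,0,0,0,0.8],[0,0,0.03,0,0,0,0.8],[0,0,0.03,0,0,0,0.8],[0,0,0,0,0,0,0.8],[0,0,0,0,0,0,0.8]]}}

```text
t: 9.85
eef_pos: [0.5507, -0.0591, 0.3235]
tool_rot: [-0.181, 0.685, 0.682, 0.183]
contact_force: [0.3, -0.1, -0.7]
gripper_width: 0.798
grasp_force: 0.0
```

```bash
python3 -c "
from st import *
st()
T=bot.read_camera('top');b=T['img'][130:310,180:405]
t=lambda l:(np.array(l,float)+.5)/3.3-.5+[180,130]
r=cast(T,t([[168,196],[331,196],[327,419],[161,416]]),.19);A=lambda v:np.arctan2(v[1],v[0])
c=r.mean(0);print(c.round(4),A(r[0]-r[1]+r[3]-r[2]),A(r[0]-r[3]+r[1]-r[2])+np.pi/2)
w=c[:2]-[.5535,.14];print('bay x',w@[.016,1],'y',w@[-1,.016])
s=bot.read_camera('side')['img'][80:330,180:430]
s=cv2.resize(s[...,::-1],(400,400));b=cv2.resize(b[:,:180][...,::-1],(400,400))
cv2.imwrite('pics/f.png',cv2.convertScaleAbs(np.hstack([s,b]),alpha=1.6,beta=10))"
```

```text
t9.8 p [ 0.5507 -0.0591  0.3235] F [ 0.3 -0.1 -0.7] g 0.7978854403623085 ytool ang -0.005 z [ 0.004  0.497 -0.868] q [ 0.66  0.35 -0.51  1.71 -0.37  1.23  0.31]
[0.5538 0.1391 0.19  ] 1.5685425698179682 1.5665030648342693
bay x -0.0009074842863484072 y -0.0003117462332873635
```

View pics/f.png

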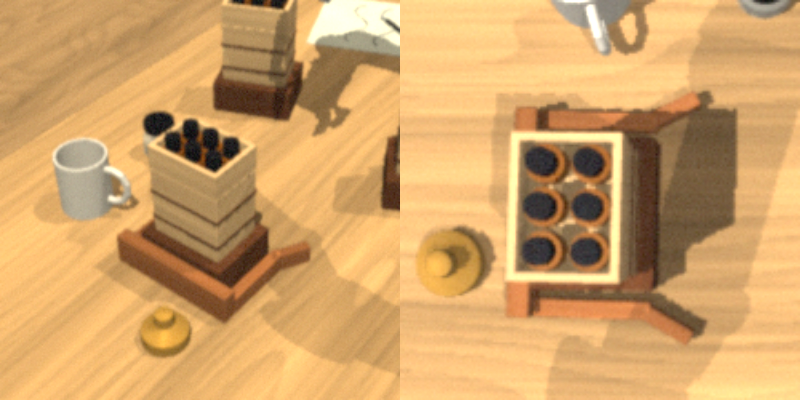

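The crate stands flush in the bay (side half (205,210), top half (575,205)). It measures about 1 mm from home along the bay and 0 mm across. The bystanders are untouched and the hand is clear, so I hand in.

```bash
python3 -c "
from station import bot
print(bot.hand_in())"
```

```text
the job is handed in; nothing more can be done
None
```

The crate was pushed by its plinth fully home against the bay's back rail, measured about 1 mm from home and square to the rail within about 0.01 rad; the bystanders stayed where they were, the hand is clear, and the job is handed in (no verdict was shown).

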